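# Draw the safety bolt on the inlaid chest

### The job

Unbolt the chest: press its long spring catch bar down with one fingertip and, keeping it down the whole way, push the bolt's upright tab with the other fingertip until the bolt is fully drawn back out of its keeper. Only then let the catch spring up again to lock the bolt open, and take the hand clear. Grasp nothing, and leave the cup, the sugar bowl, the jar and the hammer where they are.

Things in the scene. Friction and masses are not known exactly. Their poses are not given: they have to be found in the camera images.
- chest: Fixed dark wooden chest with white inlay, 260 (x) x 360 (y) x 110 mm high, top board 272 x 365 mm, turned up to 0.45 rad either way. Origin: centre of its underside; z up. Its frame is meant by x, y below. On its flat top: the catch bar along the line x = -32 mm, the bolt along the parallel line x = +32 mm. Between them only low rack teeth and the catch's thin arm at y = 0, 32 mm above the top.
- catch_top (a point): Centre of the upper face of the catch bar: flat steel, 90 mm long along the chest's y, 26 mm wide along x, 6 mm thick, at chest x = -32, y = -2 mm; its face is 34 mm above the chest top when up. It moves straight down only, evenly wherever pressed; a fingertip may glide along it.
- catch (a joint): How far the catch bar is pressed, in m: 0 up, 0.012 at its hard stop. Spring: 2.1 N to begin, 6.3 N fully down. Its tooth stands in the notches (12 mm apart) of the bolt's rack and blocks the bolt (2 mm play) unless pressed over 5 mm; 7 to 11 mm is a good depth. Let go, it springs up into the notch facing it: fully up with the bolt within 2 mm of an end.
- bolt_tab (a point): Middle of the top edge of the bolt's upright steel tab: 26 mm wide along the chest's x, 10 mm thick along y, from 16 to 50 mm above the chest top; shut, it is at chest x = +32, y = 0 mm, 64 mm across from the catch bar's middle line. Above 20 mm over the chest top all is free along its path and on both sides.
- bolt (a joint): How far the bolt is drawn back, in m, along the chest's +y: 0 shut (as found), 0.036 fully drawn (hard stop). It stays where it is left; sliding takes 2 to 4 N.
- bolt_home (a point): Where the middle of the tab's top edge is when the bolt is fully drawn: chest x = +32, y = +36 mm. The keeper and guides over the bolt are 20 mm high, at chest y = -75 to -57, -44 to -36 and 57 to 67 mm.
- cup: Bystander: loose brass cup, 56 mm wide, 55 mm high, on the chest top near one end. Origin: centre of its underside.
- sugar_bowl: Bystander: loose lidded copper sugar bowl, 56 mm wide, 62 mm high, on the chest top near the other end. Origin: centre of its underside.
- jar: Bystander: loose amber glass jar with a brass cap, 66 mm wide, 90 mm high, on the table. Origin: centre of its underside.
- hammer: Bystander: loose hammer 260 mm long lying on the table along its own x. Origin: underside of its middle.

How it is judged:
On the way, in this order (a step that is already met when the one before it is completed fails the run):
1. the catch is held down (more than 5 mm) by a finger while the bolt is still shut (value of joint catch above 0.005 m and contact force between the fingers and catch above 0.5 N and value of joint bolt below 0.006 m), for 0.1 s.
2. with the catch held down by one finger, a finger pushes the bolt back (value of joint catch above 0.004 m and contact force between the fingers and catch above 0.3 N and contact force between the fingers and bolt above 0.3 N and value of joint bolt above 0.008 m), for 0.02 s.
3. the bolt is fully drawn with the catch still held down (value of joint catch above 0.004 m and contact force between the fingers and catch above 0.3 N and value of joint bolt above 0.034 m), for 0.05 s.
At the end, for the whole second after the job is handed in: The bolt is drawn at least 33.5 of its 36 mm and at rest, the catch has sprung up (less than 2 mm down), and the four bystanders are within 25 mm of where they stood (value of joint bolt above 0.0335 m and value of joint catch below 0.002 m and velocity of joint bolt between -0.005 and 0.005 m/s and distance of each of cup, sugar_bowl, jar, hammer from where it was at the start of the episode below 0.025 m); the robot touches nothing.
It fails at once if the catch comes up (less than 3 mm down) while the bolt is between its ends (value of joint catch below 0.003 m and value of joint bolt between 0.006 and 0.03 m).
It fails at once if the cup is knocked, lifted or carried off (moved over 25 mm) (distance of cup from where it was at the start of the episode above 0.025 m).
It fails at once if the sugar bowl is knocked, lifted or carried off (moved over 25 mm) (distance of sugar_bowl from where it was at the start of the episode above 0.025 m).
It fails at once if the jar is knocked, lifted or carried off (moved over 25 mm) (distance of jar from where it was at the start of the episode above 0.025 m).
It fails at once if the hammer is knocked, lifted or carried off (moved over 25 mm) (distance of hammer from where it was at the start of the episode above 0.025 m).
It also fails if it takes over 38 s, if anything falls off the work surface, if the arm or the gripper's body presses on something with over 40 N, if the wrist force passes 120 N, or if a joint passes its speed limit or range.

### The arm

A 7-joint arm with a two-finger parallel gripper is mounted at the origin on the work surface. World frame = base frame: x ahead of the robot, y to its left, z up, the work surface at z = 0. Lengths are in m, angles in rad, forces in N, time in s.
With the tool pointing down it reaches from about 0.4 to 0.875 m from the base axis. Payload 6.5 kg.
Tool frame: the origin (TCP) lies at the very end of the fingers, on their centre line; the grasp point (between the pads) lies behind it (manip.grip_depth is the z of the grasp point in the tool frame, in m); z points along the fingers, y is the line along which they close (so a half turn about z gives the same grasp; the last joint's range is limited). The gripper opens to 85 mm and grips with 20 to 120 N. Pads are 22 mm wide; open, the fingers measure 114 mm over their backs; the gripper's body (76 mm by 85 mm) begins 54 mm behind the grasp point. The pads swing forward as they close: fully open they stand 13 mm farther back than shut.
Start: joints at [-1.335, 0.536, -0.004, 1.538, 0.003, 1.067, -0.071], TCP at [0.193, 0.621, 0.231] pointing down, gripper open.
Joint ranges: [-2.7, 2.7], [-0.37, 2.16], [-1.27, 1.26], [0.24, 2.4], [-1.31, 4.45], [0.19, 1.91], [-2.76, 2.76]. Speed limits (rad/s): [2.39, 2.39, 3.14, 3.14, 3.14, 3.14, 3.14].

### API

Orientations are given as a rotation vector (axis times angle).
In Python, from plant import monitor, optics, manip gives the robot as it stands. The module is installed in compiled form; this text tells all that it offers.
- The arm moves only by the tool carry_out, never from a script. Its argument "increments" is a list of rows, each an object of numbers: "tx", "ty", "tz": the shift along the world's x, y, z in m; "wx", "wy", "wz": the turn, a rotation vector about the world's x, y, z in degrees; "grip": the closure, from -1 (fully open) to 1 (shut), so that 0 is half open. A call has 1 to 20 rows; each row is the pose to reach, as a shift and turn from the pose commanded when the call began; what a row does not reach only later rows make up. A row lasts 1/12 s, in which the tool goes at most 41.7 mm and 7.16 degrees, less where a joint would pass 70% of its speed; a pose out of reach is approached as far as the arm can. A call with a gripper value outside its range is refused whole. The fingers move at their own pace and stop on an object; the grip force is fixed at half the most. Time passes only in rows, so rows that repeat a pose let the fingers close. It gives the time, the measured TCP pose, the force, the opening and the grip force at its end, in the units of the state.
- monitor.read_state(): the state, without advancing time (a new reading comes with each control period).
- optics.snapshot(name): name is "scene" or "top" or "wrist"; returns (picture, depth): 400x640x3 uint8, blue, green, red; 400x640 float32, m along the optical axis (not along the pixel's ray), 0 where there is no reading.
- optics.camera_params(name): a dict with "fov_y" (degrees; the focal length in pixels is half the picture's height over the tangent of half this angle, whatever the lens; pixels are square), "cx", "cy" (the principal point, pixels), "cam_to_world" (4x4, takes a point from camera to world coordinates). Camera axes: x right, y down, z forward; pixel columns grow to the right and rows downward; lengths in m; the calibration is good to about 2 mm. The wrist camera is an equidistant fisheye: a pixel r from the principal point sees the ray r / f radians off the axis. A picture is of the moment at which its call begins: read the wrist's pose just before it. camera_params takes no time and is no camera call; for the wrist camera it gives the pose at the moment of the call.
- manip.finish_job(): hands the job in; it is judged then, once.
The state is a dict: "clock": time; "joints": joint angles; "qvel": joint speeds; "joint_torque": joint torques, N m; "tcp_pos": TCP position; "eef_rot": TCP orientation; "contact_force": force on the tool from outside, world axes, zero at the start; "moment": the same for the moment, N m; "grip_width": finger opening in m; "finger_force": force on a finger pad.
Only numpy, scipy, OpenCV 4.12 (cv2) and the standard library are available. Lean on these libraries where they do the work, as an engineer would, in place of code of your own. Each camera call takes 0.05 s, during which the arm holds its last target. There are 200 camera calls.

## Working session

There is one attempt and no reset: what is moved stays moved. The work goes in short steps, Python scripts to look and compute and a tool call to move; the robot and the scene stay as the last step left them, time stands still between calls to the robot, and variables do not carry over. Pictures are saved under pics/ and viewed, at most 10 in all, crops included, and the job is handed in when it is done.

Besides the shell and the picture viewer there is one more tool, called after "Call:" as a command line: name --argument value ..., lists and objects as JSON in quotes. carry_out: Moves the arm, as the interface text tells. Its arguments: {"type":"object","properties":{"increments":{"type":"array","items":{"type":"object","properties":{"tx":{"type":"number"},"ty":{"type":"number"},"tz":{"type":"number"},"wx":{"type":"number"},"wy":{"type":"number"},"wz":{"type":"number"},"grip":{"type":"number"}}}}},"required":["increments"]}

```bash
mkdir -p pics; ls
cat > h.py <<'E'
import numpy as np, cv2
from plant import monitor, optics, manip
from scipy.spatial.transform import Rotation as R
def cam(n):
    p=optics.camera_params(n); f=200/np.tan(np.radians(p["fov_y"])/2)
    return f,p["cx"],p["cy"],np.array(p["cam_to_world"])
def pts(n,d):
    f,cx,cy,T=cam(n); v,u=np.mgrid[0:400,0:640]
    P=np.stack([(u-cx)/f*d,(v-cy)/f*d,d],-1)
    return P@T[:3,:3].T+T[:3,3]
def ray(n,u,v,z):
    f,cx,cy,T=cam(n); r=T[:3,:3]@np.array([(u-cx)/f,(v-cy)/f,1]); o=T[:3,3]
    return o+r*(z-o[2])/r[2]
E
python3 - <<'E'
from h import *
for n in("top","scene"):
    p,d=optics.snapshot(n); cv2.imwrite(f"pics/{n}0.png",p); np.savez(f"{n}0",p=p,d=d); print(n,cam(n))
s=monitor.read_state(); print(s, manip.grip_depth)
E
```

```text
pics
top (np.float64(388.3242439784502), 325.1248797414833, 202.31801848886195, array([[-8.99082110e-03, -9.92508916e-01,  1.21840946e-01,
         3.96071944e-01],
       [-9.99959287e-01,  8.83026625e-03, -1.85764377e-03,
         2.14751936e-02],
       [ 7.67840007e-04, -1.21852687e-01, -9.92547900e-01,
         1.25307350e+00],
       [ 0.00000000e+00,  0.00000000e+00,  0.00000000e+00,
         1.00000000e+00]]))
scene (np.float64(438.5204830792452), 315.5614135270932, 201.61034399837555, array([[-0.75224346,  0.34326425, -0.56240504,  1.46605151],
       [ 0.65883216,  0.40270584, -0.63542757,  1.0385833 ],
       [ 0.00836422, -0.84852676, -0.52908636,  0.988338  ],
       [ 0.        ,  0.        ,  0.        ,  1.        ]]))
{'clock': 0.1, 'joints': array([-1.33524662,  0.53710027, -0.0044165 ,  1.53876082,  0.0026016 ,
        1.06729181, -0.07121904]), 'qvel': array([ 0.00046191, -0.00218315, -0.00070963, -0.00270896, -0.00119859,
        0.00182549, -0.00024812]), 'joint_torque': array([ 1.92941261e-03, -5.84567928e+01,  1.05144359e+00, -2.59776038e+01,
        1.26028847e-02,  4.48419421e-03,  3.15650546e-06]), 'tcp_pos': array([0.19303421, 0.62008815, 0.23049978]), 'eef_rot': array([-4.72121530e-01, -3.10580582e+00,  2.43618345e-03]), 'contact_force': array([ 0.08204517,  0.53617096, -0.56336874]), 'moment': array([ 0.03231301,  0.00964088, -0.04906997]), 'finger_force': 0.0, 'grip_width': 0.08532207667834386} -0.0187
```

View pics/top0.png

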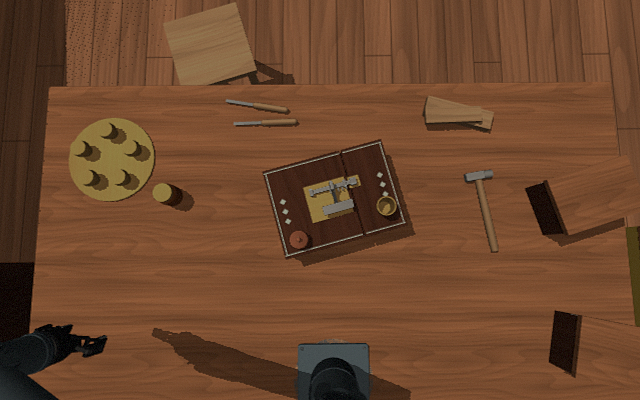

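View pics/scene0.png

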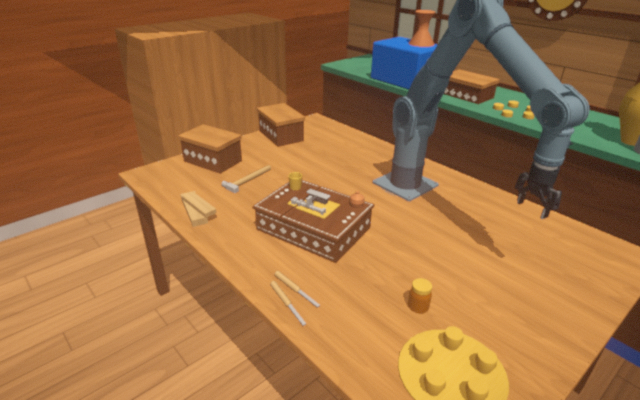

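The chest is at about px (337,198) in the top view. The catch bar is the plain bar near (338,208), and the bolt with its tab is near (333,187). The cup is at (387,206) and the sugar bowl at (298,240). Next I'll measure these from depth.

Run:
```python
from h import *
z=np.load("top0.npz"); p,d=z["p"],z["d"]; P=pts("top",d)
roi=np.zeros((400,640),bool); roi[130:265,255:415]=1
m=roi&(P[...,2]>.09)&(d>0)
zt=np.median(P[m][:,2]); print("top z",zt, "table z",np.median(P[...,2][280:320,250:450]))
# back onto the board plane: use board-level px
b=roi&(abs(P[...,2]-zt)<.02)
c,s,a=cv2.minAreaRect((P[b][:,:2]*1000).astype(np.float32)); print("rect",c,s,a)
bx=cv2.boxPoints((c,s,a)); print(bx)
C=np.array(c)/1000
# long-side dir
e=[bx[1]-bx[0],bx[2]-bx[1]]; L=max(e,key=np.linalg.norm); L=L/np.linalg.norm(L); L*=np.sign(L[1]); ex=np.array([L[1],-L[0]])
print("yaw",np.arctan2(ex[1],ex[0]))
Q=np.stack([(P[...,:2]-C)@ex,(P[...,:2]-C)@L,P[...,2]-zt],-1)*1000
for nm,sel in {"catch":(-60,-12,-60,60,28,40),"tab":(10,55,-40,40,35,60),"allhigh":(-140,140,-190,190,22,100)}.items():
    k=roi&(Q[...,0]>sel[0])&(Q[...,0]<sel[1])&(Q[...,1]>sel[2])&(Q[...,1]<sel[3])&(Q[...,2]>sel[4])&(Q[...,2]<sel[5])
    if k.any(): print(nm,k.sum(),Q[k].mean(0),Q[k].min(0),Q[k].max(0))
    if nm=="allhigh":
        n,l,st,ce=cv2.connectedComponentsWithStats(k.astype(np.uint8))
        for i in range(1,n):
            if st[i,4]>8: print(st[i],Q[l==i].mean(0).round(),Q[l==i].min(0).round(),Q[l==i].max(0).round(), P[l==i].mean(0).round(3))
cr=p[130:265,255:415]; cv2.imwrite("pics/crop1.png",cv2.resize(cr,None,fx=4.4,fy=4.4,interpolation=cv2.INTER_CUBIC))
```

```text
top z 0.11035848846249907 table z -0.00016736573272246869
rect (550.1434326171875, -7.4023284912109375) (272.52935791015625, 372.20672607421875) 15.2219820022583
[[ 369.7963   136.39418]
 [ 467.52264 -222.75398]
 [ 730.4906  -151.19884]
 [ 632.7642   207.94933]]
yaw 0.26567364
catch 290 [-32.05593039  -1.93456883  33.38676451] [-45.26864793 -47.25841627  28.2527404 ] [-12.87807445  42.81422452  38.88070221]
tab 34 [31.21586434  0.16116047 48.45948592] [19.07279477 -4.95441239 40.75576458] [43.97614792  5.08677528 54.6060175 ]
allhigh 811 [-54.74545979  18.52986358  38.93362362] [-118.01871997 -160.81734854   22.03652462] [ 43.97614792 158.50315254  62.63244063]
[329 181   6  10  39] [30.  1. 46.] [18. -5. 25.] [44.  5. 55.] [0.579 0.001 0.157]
[323 193  32  23 319] [-29.  -2.  33.] [-45. -47.  27.] [10. 43. 42.] [ 0.522 -0.017  0.144]
[377 196  20  20 155] [ -67. -138.   47.] [ -95. -161.   22.] [ -41. -106.   59.] [ 0.522 -0.158  0.157]
[290 230  19  19 285] [-92. 131.  41.] [-118.  105.   22.] [-65. 159.  63.] [0.427 0.095 0.151]
```

View pics/crop1.png

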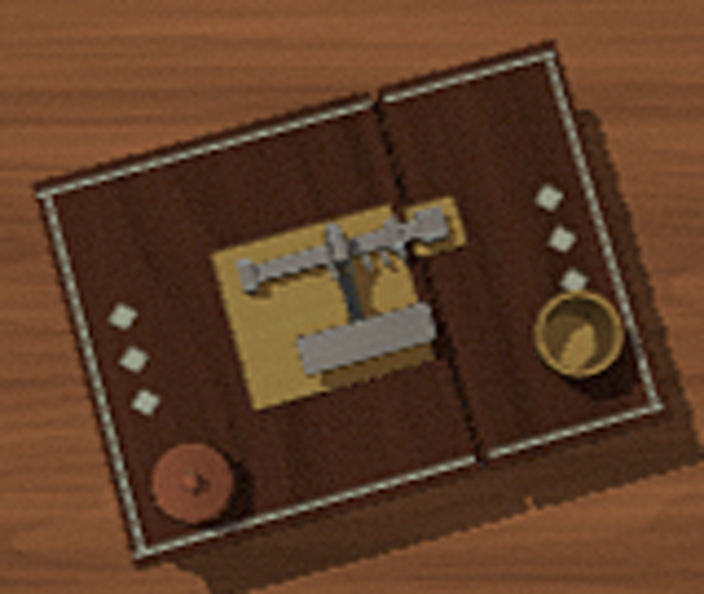

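The measurements agree with the stated sizes. The chest origin is (0.550, -0.007), yaw 0.266, and its top is at z 0.110. The catch bar is centred at chest (-32, -2) and the tab at (31, 0).

The plan is to point the tool down with the finger line along chest x and the finger centres 64 mm apart. One finger presses the bar while the other sits behind the tab, then both move along chest +y.

Call:
carry_out --increments '[{"tx":0.02,"ty":-0.035,"tz":0.0,"wz":-4,"grip":-0.18},{"tx":0.04,"ty":-0.07,"wz":-8,"grip":-0.18},{"tx":0.06,"ty":-0.105,"wz":-11,"grip":-0.18},{"tx":0.08,"ty":-0.14,"wz":-14,"grip":-0.18},{"tx":0.1,"ty":-0.175,"wz":-17,"grip":-0.18},{"tx":0.12,"ty":-0.21,"wz":-20,"grip":-0.18},{"tx":0.14,"ty":-0.245,"wz":-23,"grip":-0.18},{"tx":0.16,"ty":-0.28,"wz":-26,"grip":-0.18},{"tx":0.18,"ty":-0.315,"wz":-29,"grip":-0.18},{"tx":0.2,"ty":-0.35,"wz":-32,"grip":-0.18},{"tx":0.22,"ty":-0.385,"wz":-35,"grip":-0.18},{"tx":0.24,"ty":-0.42,"wz":-38,"grip":-0.18},{"tx":0.26,"ty":-0.455,"wz":-41,"grip":-0.18},{"tx":0.28,"ty":-0.49,"wz":-44,"grip":-0.18},{"tx":0.3,"ty":-0.525,"wz":-47,"grip":-0.18},{"tx":0.32,"ty":-0.56,"wz":-50,"grip":-0.18},{"tx":0.335,"ty":-0.595,"wz":-53,"grip":-0.18},{"tx":0.35,"ty":-0.625,"wz":-55.5,"grip":-0.18},{"tx":0.36,"ty":-0.645,"wz":-57.5,"grip":-0.18},{"tx":0.3634,"ty":-0.6507,"wz":-57.5,"grip":-0.18}]'

```text
schema error: expected keys tx, ty, tz, wx, wy, wz, grip
```

Call:
carry_out --increments '[{"tz":0,"grip":-0.18},{"tz":0,"grip":-0.18},{"tz":0,"grip":-0.18}]'

```text
schema error: expected keys tx, ty, tz, wx, wy, wz, grip
```

```bash
cat > chk.py <<'E'
from h import *
C=np.array([.5501,-.0074]); a=.2657; ex=np.array([np.cos(a),np.sin(a)]); ey=np.array([-np.sin(a),np.cos(a)])
def rep():
    s=monitor.read_state(); t=s["tcp_pos"]; M=R.from_rotvec(s["eef_rot"]).as_matrix()
    print(s["clock"],"tcp",t.round(4),"chest xy mm",((t[:2]-C)@ex*1e3).round(1),((t[:2]-C)@ey*1e3).round(1),"ztop",((t[2]-.1104)*1e3).round(1),"yaw err deg",np.degrees(np.arctan2(M[1,1],M[0,1])-a).round(2),"toolz",M[:,2].round(4),"F",s["contact_force"].round(2),"M",s["moment"].round(2),"w",s["grip_width"].round(4))
    return s
E
python3 - <<'E'
from chk import *
rep()
p,d=optics.snapshot("wrist"); cv2.imwrite("pics/w1.png",p)
E
```

```text
Traceback (most recent call last):
  File "chk.py", line 5, in rep
    print(s["clock"],"tcp",t.round(4),"chest xy mm",((t[:2]-C)@ex*1e3).round(1),((t[:2]-C)@ey*1e3).round(1),"ztop",((t[2]-.1104)*1e3).round(1),"yaw err deg",np.degrees(np.arctan2(M[1,1],M[0,1])-a).round(2),"toolz",M[:,2].round(4),"F",s["contact_force"].round(2),"M",s["moment"].round(2),"w",s["grip_width"].round(4))
                                                                                                                                                                                                                                                                                                   ^^^^^^^^^^^^^^^^^^^^^
AttributeError: 'float' object has no attribute 'round'
```

All seven keys are needed in every row.

Call:
carry_out --increments '[{"tx":0.02,"ty":-0.035,"tz":0,"wx":0,"wy":0,"wz":-4,"grip":-0.18},{"tx":0.06,"ty":-0.105,"tz":0,"wx":0,"wy":0,"wz":-8,"grip":-0.18},{"tx":0.06,"ty":-0.105,"tz":0,"wx":0,"wy":0,"wz":-11,"grip":-0.18},{"tx":0.1,"ty":-0.175,"tz":0,"wx":0,"wy":0,"wz":-16,"grip":-0.18},{"tx":0.1,"ty":-0.175,"tz":0,"wx":0,"wy":0,"wz":-18,"grip":-0.18},{"tx":0.14,"ty":-0.245,"tz":0,"wx":0,"wy":0,"wz":-22,"grip":-0.18},{"tx":0.14,"ty":-0.245,"tz":0,"wx":0,"wy":0,"wz":-25,"grip":-0.18},{"tx":0.18,"ty":-0.315,"tz":0,"wx":0,"wy":0,"wz":-28,"grip":-0.18},{"tx":0.18,"ty":-0.315,"tz":0,"wx":0,"wy":0,"wz":-31,"grip":-0.18},{"tx":0.22,"ty":-0.385,"tz":0,"wx":0,"wy":0,"wz":-34,"grip":-0.18},{"tx":0.22,"ty":-0.385,"tz":0,"wx":0,"wy":0,"wz":-37,"grip":-0.18},{"tx":0.26,"ty":-0.455,"tz":0,"wx":0,"wy":0,"wz":-40,"grip":-0.18},{"tx":0.26,"ty":-0.455,"tz":0,"wx":0,"wy":0,"wz":-43,"grip":-0.18},{"tx":0.3,"ty":-0.525,"tz":0,"wx":0,"wy":0,"wz":-46,"grip":-0.18},{"tx":0.3,"ty":-0.525,"tz":0,"wx":0,"wy":0,"wz":-49,"grip":-0.18},{"tx":0.34,"ty":-0.6,"tz":0,"wx":0,"wy":0,"wz":-52,"grip":-0.18},{"tx":0.34,"ty":-0.6,"tz":0,"wx":0,"wy":0,"wz":-55,"grip":-0.18},{"tx":0.355,"ty":-0.635,"tz":0,"wx":0,"wy":0,"wz":-57.5,"grip":-0.18},{"tx":0.3634,"ty":-0.6507,"tz":0,"wx":0,"wy":0,"wz":-57.5,"grip":-0.18},{"tx":0.3634,"ty":-0.6507,"tz":0,"wx":0,"wy":0,"wz":-57.5,"grip":-0.18}]'

```text
clock: 1.77
tcp_pos: [0.5576, -0.0359, 0.2313]
eef_rot: [1.915, 2.487, -0.003]
contact_force: [0.1, 0.4, -0.3]
grip_width: 0.0504
finger_force: 0.0
```

Call:
carry_out --increments '[{"tx":0,"ty":0,"tz":0,"wx":0,"wy":0,"wz":0,"grip":-0.18},{"tx":0,"ty":0,"tz":0,"wx":0,"wy":0,"wz":0,"grip":-0.18},{"tx":0,"ty":0,"tz":0,"wx":0,"wy":0,"wz":0,"grip":-0.18}]'

```text
clock: 2.02
tcp_pos: [0.5561, -0.0282, 0.231]
eef_rot: [-1.904, -2.497, -0.0]
contact_force: [-0.2, -0.1, -0.4]
grip_width: 0.0504
finger_force: 0.0
```

```bash
sed -i 's/s\["grip_width"\].round(4)/round(float(s["grip_width"]),4)/' chk.py
python3 - <<'E'
from chk import *
rep()
p,d=optics.snapshot("wrist"); cv2.imwrite("pics/w1.png",p); np.savez("w1",p=p,d=d)
E
```

```text
2.0167 tcp [ 0.5561 -0.0282  0.231 ] chest xy mm 0.3 -21.7 ztop 120.6 yaw err deg 0.14 toolz [-8.e-04  9.e-04 -1.e+00] F [-0.18 -0.07 -0.38] M [ 0.05 -0.02  0.05] w 0.0504
```

View pics/w1.png

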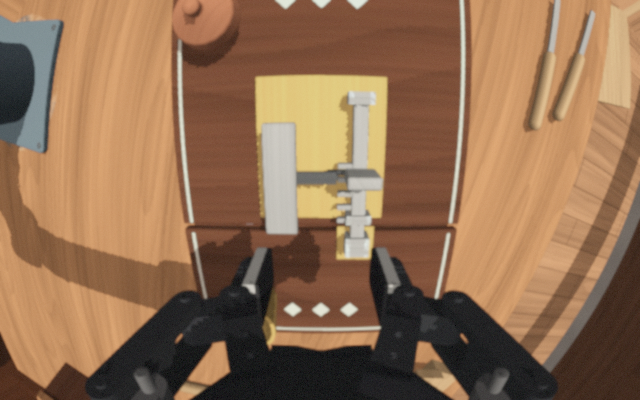

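The wrist view shows the bar at (281,178) and the tab at (362,180). The fingertips, at (258,265) and (382,265), sit symmetrically about the same middle line. Time to descend.

Call:
carry_out --increments '[{"tx":0,"ty":0,"tz":-0.02,"wx":0,"wy":0,"wz":0,"grip":-0.18},{"tx":0,"ty":0,"tz":-0.04,"wx":0,"wy":0,"wz":0,"grip":-0.18},{"tx":0,"ty":0,"tz":-0.06,"wx":0,"wy":0,"wz":0,"grip":-0.18},{"tx":0,"ty":0,"tz":-0.075,"wx":0,"wy":0,"wz":0,"grip":-0.18},{"tx":0,"ty":0,"tz":-0.083,"wx":0,"wy":0,"wz":0,"grip":-0.18},{"tx":0,"ty":0,"tz":-0.083,"wx":0,"wy":0,"wz":0,"grip":-0.18},{"tx":0,"ty":0,"tz":-0.083,"wx":0,"wy":0,"wz":0,"grip":-0.18},{"tx":0,"ty":0,"tz":-0.083,"wx":0,"wy":0,"wz":0,"grip":-0.18}]'

```text
clock: 2.73
tcp_pos: [0.5574, -0.0298, 0.1493]
eef_rot: [1.907, 2.495, 0.002]
contact_force: [0.1, -0.2, 0.8]
grip_width: 0.0502
finger_force: 0.0
```

Run:
```python
from chk import *
rep()
p,d=optics.snapshot("wrist"); q,_=optics.snapshot("scene"); cv2.imwrite("pics/w2.png",np.vstack([p[100:340,120:520],cv2.resize(q[170:260,245:395],(400,240))]))
```

```text
2.7333 tcp [ 0.5574 -0.0298  0.1493] chest xy mm 1.1 -23.5 ztop 38.9 yaw err deg 0.01 toolz [ 1.7e-03  1.0e-04 -1.0e+00] F [ 0.08 -0.23  0.77] M [-0.01 -0.03 -0.02] w 0.0502
```

View pics/w2.png

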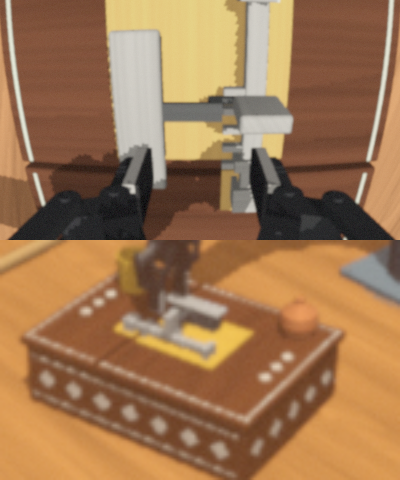

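The left finger is over the bar and the right finger is just behind the tab, as intended. I'll press down step by step and watch the force.

Call:
carry_out --increments '[{"tx":-0.0005,"ty":0,"tz":-0.003,"wx":0,"wy":0,"wz":0,"grip":-0.18},{"tx":-0.0005,"ty":0,"tz":-0.006,"wx":0,"wy":0,"wz":0,"grip":-0.18},{"tx":-0.0005,"ty":0,"tz":-0.008,"wx":0,"wy":0,"wz":0,"grip":-0.18},{"tx":-0.0005,"ty":0,"tz":-0.008,"wx":0,"wy":0,"wz":0,"grip":-0.18},{"tx":-0.0005,"ty":0,"tz":-0.008,"wx":0,"wy":0,"wz":0,"grip":-0.18}]'

```text
clock: 3.25
tcp_pos: [0.5561, -0.03, 0.1403]
eef_rot: [-1.908, -2.496, -0.0]
contact_force: [0.1, -0.7, 1.5]
grip_width: 0.0503
finger_force: 0.8
```

Call:
carry_out --increments '[{"tx":0,"ty":0,"tz":-0.003,"wx":0,"wy":0,"wz":0,"grip":-0.18},{"tx":0,"ty":0,"tz":-0.004,"wx":0,"wy":0,"wz":0,"grip":-0.18},{"tx":0,"ty":0,"tz":-0.004,"wx":0,"wy":0,"wz":0,"grip":-0.18},{"tx":0,"ty":0,"tz":-0.004,"wx":0,"wy":0,"wz":0,"grip":-0.18}]'

```text
clock: 3.58
tcp_pos: [0.5563, -0.0301, 0.1364]
eef_rot: [1.908, 2.496, 0.0]
contact_force: [0.6, 0.3, 2.2]
grip_width: 0.0502
finger_force: 1.5
```

Call:
carry_out --increments '[{"tx":0,"ty":0,"tz":-0.003,"wx":0,"wy":0,"wz":0,"grip":-0.18},{"tx":0,"ty":0,"tz":-0.003,"wx":0,"wy":0,"wz":0,"grip":-0.18},{"tx":0,"ty":0,"tz":-0.003,"wx":0,"wy":0,"wz":0,"grip":-0.18},{"tx":0,"ty":0,"tz":-0.003,"wx":0,"wy":0,"wz":0,"grip":-0.18}]'

```text
clock: 3.92
tcp_pos: [0.5563, -0.0301, 0.1334]
eef_rot: [1.908, 2.496, 0.0]
contact_force: [0.7, 0.9, 4.9]
grip_width: 0.0504
finger_force: 2.0
```

Run:
```python
from chk import *
rep()
```

```text
3.9167 tcp [ 0.5563 -0.0301  0.1334] chest xy mm 0.0 -23.5 ztop 23.0 yaw err deg -0.01 toolz [ 4.e-04 -0.e+00 -1.e+00] F [0.68 0.9  4.9 ] M [-0.05  0.09 -0.01] w 0.0504
```

```bash
cat >> chk.py <<'E'
def wpts(d):
    f,cx,cy,T=cam("wrist"); v,u=np.mgrid[0:400,0:640]; x,y=u-cx,v-cy; r=np.hypot(x,y)+1e-9; th=np.clip(r/f,0,1.45)
    k=np.tan(th)/r; P=np.stack([x*k*d,y*k*d,d],-1); return P@T[:3,:3].T+T[:3,3]
def chestpts(P): return np.stack([(P[...,:2]-C)@ex,(P[...,:2]-C)@ey,P[...,2]-.1104],-1)*1e3
def measure():
    p,d=optics.snapshot("wrist"); Q=chestpts(wpts(d)); ok=d>0
    def box(a,b,c,e,z0,z1): return ok&(Q[...,0]>a)&(Q[...,0]<b)&(Q[...,1]>c)&(Q[...,1]<e)&(Q[...,2]>z0)&(Q[...,2]<z1)
    b=box(-42,-22,22,40,15,45); t=box(22,42,-8,50,44,58); g=box(-20,20,60,120,-10,10)
    print("bar z",np.median(Q[b][:,2]),b.sum(),"tab",Q[t].mean(0).round(1) if t.any() else 0,t.sum(),np.percentile(Q[t][:,1],[3,97]).round(1) if t.any() else 0,"board z",np.median(Q[g][:,2]),g.sum())
    return p
E
python3 - <<'E'
from chk import *
F=[]
for i in range(4): measure(); F.append(monitor.read_state()["contact_force"])
print(np.mean(F,0),np.std(F,0)); rep()
E
```

```text
bar z 26.33395220909454 1567 tab [31.8  2.6 49.2] 1132 [-2.9  6.5] board z 0.5012783277646982 7383
bar z 26.305458755166242 1562 tab [31.8  2.6 49.2] 1131 [-2.9  6.5] board z 0.4713807561282646 7365
bar z 26.29843178045094 1570 tab [31.9  2.6 49.2] 1129 [-2.9  6.5] board z 0.48100448524363015 7367
bar z 26.295833096063564 1569 tab [31.9  2.6 49.2] 1122 [-2.9  6.4] board z 0.49857740682647533 7378
[0.63838488 0.01473067 3.86477034] [0.14331193 0.4003339  0.08722983]
4.1167 tcp [ 0.5563 -0.0301  0.1334] chest xy mm 0.0 -23.5 ztop 23.0 yaw err deg -0.01 toolz [ 5.e-04 -0.e+00 -1.e+00] F [0.71 0.04 3.97] M [ 0.03  0.09 -0.01] w 0.0506
```

The bar reads 6.3 mm down by force and 8.2 mm by depth. I'll press 1.5 mm more and start pushing along chest +y.

Call:
carry_out --increments '[{"tx":0,"ty":0,"tz":-0.0015,"wx":0,"wy":0,"wz":0,"grip":-0.18},{"tx":0,"ty":0,"tz":-0.0015,"wx":0,"wy":0,"wz":0,"grip":-0.18},{"tx":-0.0008,"ty":0.0029,"tz":-0.0015,"wx":0,"wy":0,"wz":0,"grip":-0.18},{"tx":-0.0016,"ty":0.0058,"tz":-0.0015,"wx":0,"wy":0,"wz":0,"grip":-0.18},{"tx":-0.0024,"ty":0.0087,"tz":-0.0015,"wx":0,"wy":0,"wz":0,"grip":-0.18},{"tx":-0.0032,"ty":0.0116,"tz":-0.0015,"wx":0,"wy":0,"wz":0,"grip":-0.18},{"tx":-0.0039,"ty":0.0145,"tz":-0.0015,"wx":0,"wy":0,"wz":0,"grip":-0.18},{"tx":-0.0047,"ty":0.0174,"tz":-0.0015,"wx":0,"wy":0,"wz":0,"grip":-0.18},{"tx":-0.0055,"ty":0.0203,"tz":-0.0015,"wx":0,"wy":0,"wz":0,"grip":-0.18},{"tx":-0.0055,"ty":0.0203,"tz":-0.0015,"wx":0,"wy":0,"wz":0,"grip":-0.18}]'

```text
clock: 4.95
tcp_pos: [0.5505, -0.01, 0.1319]
eef_rot: [1.907, 2.495, -0.001]
contact_force: [0.7, -3.8, 5.2]
grip_width: 0.0504
finger_force: 2.6
```

Run:
```python
from chk import *
rep(); measure(); rep()
```

```text
4.95 tcp [ 0.5505 -0.01    0.1319] chest xy mm -0.3 -2.6 ztop 21.5 yaw err deg -0.01 toolz [ 2.e-04 -8.e-04 -1.e+00] F [ 0.66 -3.75  5.23] M [-0.76 -0.03  0.05] w 0.0504
bar z 24.82941999677332 1405 tab [31.2 11.9 50. ] 1653 [-5.  19.3] board z 0.3694669327438116 8546
5.0 tcp [ 0.5505 -0.01    0.1319] chest xy mm -0.3 -2.6 ztop 21.5 yaw err deg -0.01 toolz [ 1.e-04 -6.e-04 -1.e+00] F [ 0.93 -3.83  5.01] M [-0.8  -0.06  0.1 ] w 0.0505
```

The catch is about 9.5 mm down and the bolt about 13 mm drawn, with a push force near 4 N. About 23 mm more remains.

Call:
carry_out --increments '[{"tx":-0.0008,"ty":0.0029,"tz":0,"wx":0,"wy":0,"wz":0,"grip":-0.18},{"tx":-0.0016,"ty":0.0058,"tz":0,"wx":0,"wy":0,"wz":0,"grip":-0.18},{"tx":-0.0024,"ty":0.0087,"tz":0,"wx":0,"wy":0,"wz":0,"grip":-0.18},{"tx":-0.0032,"ty":0.0116,"tz":0,"wx":0,"wy":0,"wz":0,"grip":-0.18},{"tx":-0.0039,"ty":0.0145,"tz":0,"wx":0,"wy":0,"wz":0,"grip":-0.18},{"tx":-0.0047,"ty":0.0174,"tz":0,"wx":0,"wy":0,"wz":0,"grip":-0.18},{"tx":-0.0055,"ty":0.0203,"tz":0,"wx":0,"wy":0,"wz":0,"grip":-0.18},{"tx":-0.006,"ty":0.0222,"tz":0,"wx":0,"wy":0,"wz":0,"grip":-0.18},{"tx":-0.006,"ty":0.0222,"tz":0,"wx":0,"wy":0,"wz":0,"grip":-0.18},{"tx":-0.006,"ty":0.0222,"tz":0,"wx":0,"wy":0,"wz":0,"grip":-0.18}]'

```text
clock: 5.83
tcp_pos: [0.5445, 0.0122, 0.1319]
eef_rot: [1.908, 2.496, -0.001]
contact_force: [0.2, -4.1, 4.9]
grip_width: 0.0505
finger_force: 2.7
```

Run:
```python
from chk import *
rep(); measure(); rep()
```

```text
5.8333 tcp [0.5445 0.0122 0.1319] chest xy mm -0.2 20.4 ztop 21.5 yaw err deg -0.02 toolz [-0.e+00 -4.e-04 -1.e+00] F [ 0.21 -4.1   4.94] M [-0.77 -0.11  0.04] w 0.0505
bar z 25.288409310828097 1420 tab [31.  34.2 50. ] 1707 [15.1 42.3] board z 0.3214378631315462 8443
5.8833 tcp [0.5445 0.0122 0.1319] chest xy mm -0.3 20.4 ztop 21.5 yaw err deg -0.02 toolz [-1.e-04 -4.e-04 -1.e+00] F [ 0.65 -4.32  5.21] M [-0.82 -0.08  0.08] w 0.0504
```

The bolt is about 35.8 mm drawn but hasn't hit the stop by force, so I'll ease on until the force rises.

Call:
carry_out --increments '[{"tx":-0.0003,"ty":0.001,"tz":0,"wx":0,"wy":0,"wz":0,"grip":-0.18},{"tx":-0.0003,"ty":0.001,"tz":0,"wx":0,"wy":0,"wz":0,"grip":-0.18},{"tx":-0.0003,"ty":0.001,"tz":0,"wx":0,"wy":0,"wz":0,"grip":-0.18}]'

```text
clock: 6.13
tcp_pos: [0.5444, 0.0124, 0.1319]
eef_rot: [1.908, 2.494, -0.001]
contact_force: [0.7, -5.8, 4.2]
grip_width: 0.0506
finger_force: 3.8
```

Call:
carry_out --increments '[{"tx":-0.0003,"ty":0.001,"tz":0,"wx":0,"wy":0,"wz":0,"grip":-0.18},{"tx":-0.0003,"ty":0.001,"tz":0,"wx":0,"wy":0,"wz":0,"grip":-0.18},{"tx":-0.0003,"ty":0.001,"tz":0,"wx":0,"wy":0,"wz":0,"grip":-0.18}]'

```text
clock: 6.38
tcp_pos: [0.5444, 0.0125, 0.1319]
eef_rot: [1.909, 2.492, -0.002]
contact_force: [2.3, -7.3, 2.3]
grip_width: 0.0501
finger_force: 5.0
```

Run:
```python
from chk import *
rep(); measure(); rep()
```

```text
6.3833 tcp [0.5444 0.0125 0.1319] chest xy mm -0.3 20.7 ztop 21.5 yaw err deg -0.12 toolz [ 0.0012 -0.0023 -1.    ] F [ 2.34 -7.27  2.31] M [-1.57 -0.4  -0.08] w 0.0501
bar z 25.26462075788041 1411 tab [30.9 34.5 50.1] 1698 [15.4 42.5] board z 0.3268593626939431 8448
6.4333 tcp [0.5444 0.0125 0.1319] chest xy mm -0.3 20.7 ztop 21.5 yaw err deg -0.12 toolz [ 0.0012 -0.0023 -1.    ] F [ 1.93 -7.75  3.68] M [-1.59 -0.42 -0.11] w 0.0504
```

The bolt is at its hard stop: the TCP has stopped advancing and the force is rising. Lift straight up so the catch springs, then go clear.

Call:
carry_out --increments '[{"tx":0,"ty":0,"tz":0.004,"wx":0,"wy":0,"wz":0,"grip":-0.18},{"tx":0,"ty":0,"tz":0.008,"wx":0,"wy":0,"wz":0,"grip":-0.18},{"tx":0,"ty":0,"tz":0.012,"wx":0,"wy":0,"wz":0,"grip":-0.18},{"tx":0,"ty":0,"tz":0.016,"wx":0,"wy":0,"wz":0,"grip":-0.18},{"tx":0,"ty":0,"tz":0.016,"wx":0,"wy":0,"wz":0,"grip":-0.18},{"tx":0.001,"ty":-0.005,"tz":0.018,"wx":0,"wy":0,"wz":0,"grip":-0.18},{"tx":0.002,"ty":-0.008,"tz":0.025,"wx":0,"wy":0,"wz":0,"grip":-0.18},{"tx":0.002,"ty":-0.008,"tz":0.045,"wx":0,"wy":0,"wz":0,"grip":-0.18},{"tx":0.002,"ty":-0.008,"tz":0.07,"wx":0,"wy":0,"wz":0,"grip":-0.18},{"tx":0.002,"ty":-0.008,"tz":0.1,"wx":0,"wy":0,"wz":0,"grip":-0.18},{"tx":0.002,"ty":-0.008,"tz":0.12,"wx":0,"wy":0,"wz":0,"grip":-0.18},{"tx":0.002,"ty":-0.008,"tz":0.12,"wx":0,"wy":0,"wz":0,"grip":-0.18},{"tx":0.002,"ty":-0.008,"tz":0.12,"wx":0,"wy":0,"wz":0,"grip":-0.18},{"tx":0.002,"ty":-0.008,"tz":0.12,"wx":0,"wy":0,"wz":0,"grip":-0.18}]'

```text
clock: 7.6
tcp_pos: [0.5453, 0.0072, 0.2511]
eef_rot: [-1.906, -2.496, 0.001]
contact_force: [-0.3, 0.2, 0.0]
grip_width: 0.0501
finger_force: 0.0
```

Run:
```python
from chk import *
rep(); p=measure(); cv2.imwrite("pics/w3.png",p)
```

```text
7.6 tcp [0.5453 0.0072 0.2511] chest xy mm -0.8 15.4 ztop 140.7 yaw err deg 0.04 toolz [-1.5e-03  7.0e-04 -1.0e+00] F [-0.34  0.18  0.01] M [0.01 0.07 0.01] w 0.0501
bar z 33.54595252324483 493 tab [32.  37.3 49.1] 327 [32.4 41.7] board z -0.0673774687093287 2912
```

View pics/w3.png

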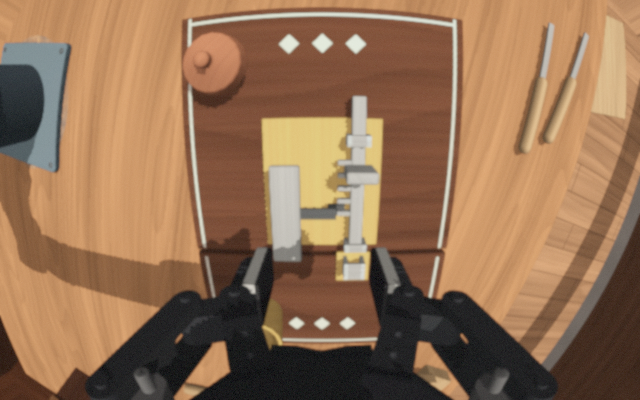

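The bar is back up, 33.6 mm above the board. The tab, at (362,174), is now at chest y of about 37 mm, so the bolt is fully drawn, and the hand is clear. I'm handing in.

```bash
python3 -c "
from plant import manip; print(manip.finish_job())"
```

```text
the job is handed in; nothing more can be done
None
```

The bolt is fully drawn and locked open with the catch up, the hand is clear, and the job is handed in; no verdict was returned, and I did not re-measure the four bystanders, though the arm never came near them.

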